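# Sort tins and movement holder into the dust box and shut it

## Task

Tidy the watchmaker's bench: slide the two round tins and the rectangular movement holder that lie out on the bench into the two-bay box, each into the bay that already holds one of its own kind, well inside the mouth. They are to stay flat on the bench all the way, so push them, do not lift or tip them, and leave the other tools where they are. When everything is in, swing the clear cover down until it is fully shut.

Things in the scene. Friction and masses are not known exactly. Their poses are not given: they have to be found in the camera images.
- tin_a: a round aluminium parts tin, 40 mm diameter, 22 mm high, closed, with a glass window in the top; origin at the centre of its underside, z up; starts out on the bench, to be put away
- tin_b: another such tin, same size and origin as tin_a; starts out on the bench, to be put away
- holder_a: a rectangular aluminium movement holder (small clamp), 54 mm along its x by 36 mm along its y, 22 mm high, with a raised jaw at either end; origin at the centre of its underside, z up; starts out on the bench, to be put away
- tin_home: a tin like tin_a that already stands at the back of one of the two bays, which makes that the tins' bay
- holder_home: a movement holder like holder_a that already stands at the back of the other bay, which makes that the holders' bay
- garage: low wooden two-bay box fixed to the bench, no floor, 160 mm along x by 260 mm along y; walls 36 mm high, 6 mm thick at the back (+x), both sides and the middle (y = 0). Two bays open at the front (-x): 121 mm wide, centres at y = +-63.5 mm, mouth at x = -80 mm, back wall's face at x = +74 mm. Origin at the footprint's centre on the bench; at yaw 0 its mouth would face the robot
- cover (a joint): hinge angle (rad) of the box's clear, aluminium-edged dust cover: 0 = shut flat on the walls, starts open, 1.5 to 1.85 (about upright); stiff, stays where it is left. A plate 260 mm wide reaching 160 mm from the hinge, outer face 7 mm above the hinge line (when shut); a 4 mm thick, 30 mm deep apron along its free edge closes the front of both bays, 10 mm above the bench
- cover_hinge (a point): middle of the cover's hinge line, on top of the back wall (36 mm above the bench); the cover's axes: x points from its free edge to the hinge (and beyond), y along the hinge line, z out of its upper face
- cover_edge (a point): middle of the cover's free edge, 160 mm from the hinge line, on the plate's upper (outer) face; same axes as cover_hinge
- loupe: black eye loupe, a bystander, 34 mm diameter, 30 mm high, standing; origin under its centre
- stand: brass pin stand, a bystander, foot 32 mm diameter, 55 mm high; origin under its centre
- tweezers: steel tweezers lying flat, a bystander, 115 mm along its x, 10 mm wide, 6 mm high; origin near the middle, at bench level
- driver: small screwdriver lying down, a bystander, 105 mm along its x, 9 mm high; origin near the middle, at bench level
- oil: small amber oil jar with black cap, a bystander, 26 mm diameter, 45 mm high; origin under its centre
- blower: black rubber dust blower, a bystander, 54 mm diameter, 85 mm high; origin under its centre
There are look-alikes about, which are no part of the job. What is shaped like the holder_home but blue is not meant. What is shaped like the tin_a but blue or green is not meant.

How it is judged:
On the way, in this order (a step that is already met when the one before it is completed fails the run):
1. both tins and the holder are flat inside their bays, with the cover still open (x of tin_a in the frame of garage between -0.065 and 0.075 m and angle between each of tin_a, tin_b, tin_home, holder_a, holder_home's own z axis and vertical below 0.15 rad and height (world z) of each of tin_a, tin_b, tin_home, holder_a, holder_home below 0.008 m and x of tin_b in the frame of garage between -0.065 and 0.075 m and x of tin_home in the frame of garage between -0.065 and 0.075 m and x of holder_a in the frame of garage between -0.065 and 0.075 m and x of holder_home in the frame of garage between -0.065 and 0.075 m and ((y of tin_a in the frame of garage between 0.012 and 0.125 m and y of tin_b in the frame of garage between 0.012 and 0.125 m and y of tin_home in the frame of garage between 0.012 and 0.125 m and y of holder_a in the frame of garage between -0.125 and -0.012 m and y of holder_home in the frame of garage between -0.125 and -0.012 m) or (y of tin_a in the frame of garage between -0.125 and -0.012 m and y of tin_b in the frame of garage between -0.125 and -0.012 m and y of tin_home in the frame of garage between -0.125 and -0.012 m and y of holder_a in the frame of garage between 0.012 and 0.125 m and y of holder_home in the frame of garage between 0.012 and 0.125 m)) and value of joint cover above 0.6 rad), for 0.2 s.
2. the cover is shut (value of joint cover below 0.05 rad), for 0.2 s.
At the end, for the whole second after the job is handed in: All three tins lie in one bay and both holders in the other (the kinds already there decide which), their centres at least 15 mm inside the mouth, flat on the bench (tilt under 0.15 rad, underside within 8 mm of it) and at rest; the cover is shut (hinge angle under 0.05 rad) (x of tin_a in the frame of garage between -0.065 and 0.075 m and angle between each of tin_a, tin_b, tin_home, holder_a, holder_home's own z axis and vertical below 0.15 rad and height (world z) of each of tin_a, tin_b, tin_home, holder_a, holder_home below 0.008 m and x of tin_b in the frame of garage between -0.065 and 0.075 m and x of tin_home in the frame of garage between -0.065 and 0.075 m and x of holder_a in the frame of garage between -0.065 and 0.075 m and x of holder_home in the frame of garage between -0.065 and 0.075 m and ((y of tin_a in the frame of garage between 0.012 and 0.125 m and y of tin_b in the frame of garage between 0.012 and 0.125 m and y of tin_home in the frame of garage between 0.012 and 0.125 m and y of holder_a in the frame of garage between -0.125 and -0.012 m and y of holder_home in the frame of garage between -0.125 and -0.012 m) or (y of tin_a in the frame of garage between -0.125 and -0.012 m and y of tin_b in the frame of garage between -0.125 and -0.012 m and y of tin_home in the frame of garage between -0.125 and -0.012 m and y of holder_a in the frame of garage between 0.012 and 0.125 m and y of holder_home in the frame of garage between 0.012 and 0.125 m)) and value of joint cover below 0.05 rad and linear speed of each of tin_a, tin_b, tin_home, holder_a, holder_home below 0.02 m/s); the robot touches nothing.
It fails at once if a tin or holder was lifted more than 12 mm off the bench or tipped over 0.5 rad (height (world z) of any of tin_a, tin_b, tin_home, holder_a, holder_home above 0.012 m or angle between any of tin_a, tin_b, tin_home, holder_a, holder_home's own z axis and vertical above 0.5 rad).
It fails at once if another tool was moved more than 30 mm (distance of any of loupe, stand, tweezers, driver, oil, blower from where it was at the start of the episode above 0.03 m).
It also fails if it takes over 72 s, if anything falls off the work surface, if the arm or the gripper's body presses on something with over 40 N, if the wrist force passes 120 N, or if a joint passes its speed limit or range.

## Robot

A 6-joint arm with a two-finger parallel gripper is mounted at the origin on the work surface. World frame = base frame: x ahead of the robot, y to its left, z up, the work surface at z = 0. Lengths are in m, angles in rad, forces in N, time in s.
With the tool pointing down it reaches from about 0.35 to 1 m from the base axis. Payload 7.1 kg.
Tool frame: the origin (TCP) lies midway between the tips of the shut fingers; the grasp point (between the pads) lies r.grip_depth behind it (r.grip_depth is the distance from the TCP to the grasp point, in m); z points along the fingers, y is the line along which they close (so a half turn about z gives the same grasp; the last joint's range is limited). The gripper opens to 85 mm and grips with 20 to 120 N. Pads are 22 mm wide; open, the fingers measure 114 mm over their backs; the gripper's body (76 mm by 85 mm) begins 54 mm behind the grasp point. The pads swing forward as they close: fully open they stand 13 mm farther back than shut.
Start: joints at [-1.123, 0.423, 1.63, -0, 1.089, -0.019], TCP at [0.281, -0.558, 0.231] pointing down, gripper open.
Joint ranges: [-3, 3], [-0.9, 2.11], [0.09, 2.58], [-1.31, 4.45], [0.11, 2.69], [-2.54, 2.54]. Speed limits (rad/s): [2.39, 2.39, 3.01, 3.14, 3.14, 3.14].

## Interface

Orientations are given as a unit quaternion [x, y, z, w].
In Python, from station import r gives the robot as it stands. Calls block until the motion is done:
- r.reach(position, orientation): joint-space move of the TCP to a pose.
- r.move_l(position, attitude=None, v=0.15, contact_N=None): straight line of the TCP; attitude=None keeps the orientation; v is the mean speed in m/s. With contact_N (N) it stops when the force on the tool has changed by that much, and returns True; else False.
- r.movej(angles): joint-space move.
- r.grip(opening, force=None): opening from 0.0 (shut) to 1.0 (fully open); force is the grip in N (None keeps the last); returns when the fingers have stopped.
- r.sleep(seconds).
- r.solve_ik(position, orientation): joint angles nearest the present ones, or None.
- r.observe(): the state.
- r.capture(name): name is "scene" or "top" or "wrist"; returns the picture (420x560x3 uint8, blue, green, red); there is no depth.
- r.calibration(name): a dict with "vertical_fov" (degrees; the focal length in pixels is half the picture's height over the tangent of half this angle, whatever the lens; pixels are square), "cx", "cy" (the principal point, pixels), "world_to_cam" (4x4, takes a point from world to camera coordinates); the wrist camera has in their place "T_tool_cam" (4x4, takes a point from camera to tool coordinates, whose origin is the TCP and whose axes are the flange's). Camera axes: x right, y down, z forward; pixel columns grow to the right and rows downward; lengths in m; the calibration is good to about 2 mm. The wrist camera is an equidistant fisheye: a pixel r from the principal point sees the ray r / f radians off the axis. A picture is of the moment at which its call begins: read the wrist's pose just before it. calibration takes no time and is no camera call.
A pose or a line that the arm cannot do raises r.MotionError and nothing moves.
- r.hand_in(): hands the job in; it is judged then, once.
Trained networks look in the newest picture that a camera, given by its name, has taken for a name from the list of things; names that differ only in an ending like _2 or _b are one class to them, and where a whole thing is asked for, a point or a joint stands for the part that bears it (a point fixed in the world has none). Each returns a list of dicts, best first, with "score" (0 to 1); they miss things now and then, are a little off and sometimes report something else, mostly with a low value. They report only what shows in the picture. A call takes as long as a camera call. They do not tell look-alikes from the thing itself.
- r.find_in(thing, camera): "location" ([column, row] in pixels, amid what is visible of it).
- r.spot_point(thing, camera): "location" ([column, row] in pixels: a listed point, or the origin of a listed thing).
The state is a dict: "time_s": time; "q": joint angles; "qvel": joint speeds; "joint_efforts": joint torques, N m; "tool_pos": TCP position; "ee_rot": TCP orientation; "wrist_force": force on the tool from outside, world axes, zero at the start; "moment": the same for the moment, N m; "width": opening from 0.0 (shut) to 1.0 (fully open); "grip_force": force on a finger pad.
Only numpy, scipy, OpenCV 4.12 (cv2) and the standard library are available. Lean on these libraries where they do the work, as an engineer would, in place of code of your own. Each camera call takes 0.05 s, during which the arm holds its last target. There are 200 camera calls.

## Working session

There is one attempt and no reset: what is moved stays moved. The work goes in short steps, each a Python script; the robot and the scene stay as the last script left them, time stands still between calls to the robot, and variables do not carry over. Pictures are saved under pics/ and viewed, at most 10 in all, crops included, and the job is handed in when it is done.

```bash
ls; mkdir -p pics; cat > h.py <<'E'
from station import r
import numpy as np, cv2
def ray(cam,px):
    c=r.calibration(cam); f=210/np.tan(np.radians(c["vertical_fov"])/2)
    M=np.linalg.inv(np.array(c["world_to_cam"]))
    d=M[:3,:3]@np.array([(px[0]-c["cx"])/f,(px[1]-c["cy"])/f,1]); return M[:3,3],d
def onz(cam,px,z):
    o,d=ray(cam,px); return (o+d*(z-o[2])/d[2])[:2]
def proj(cam,p):
    c=r.calibration(cam); f=210/np.tan(np.radians(c["vertical_fov"])/2)
    q=np.array(c["world_to_cam"])@np.append(p,1); return q[:2]/q[2]*f+[c["cx"],c["cy"]]
E
python3 - <<'E'
from h import *
a=r.capture("scene"); b=r.capture("top")
cv2.imwrite("pics/scene.png",a); cv2.imwrite("pics/top.png",cv2.resize(b,(800,600)))
for cam in("top","scene"):
    print(cam,r.calibration(cam)["vertical_fov"],ray(cam,(280,210)))
    for n in("tin_a","holder_a","garage","cover_hinge","cover_edge","loupe","stand","tweezers","driver","oil","blower"):
        for d in r.spot_point(n,cam):
            if d["score"]>.2: 
                z={"cover_hinge":.036}.get(n,0)
                print(n,np.round(d["location"]),round(d["score"],2),np.round(onz(cam,d["location"],z),3))
print(r.observe(),r.grip_depth)
E
```

```text
pics
top 50.2492429363975 (array([0.44355427, 0.02891981, 1.1119687 ]), array([ 0.14358384, -0.03378448, -0.98917669]))
tin_a [276. 179.] 0.76 [ 0.685 -0.   ]
tin_a [345. 228.] 0.69 [ 0.556 -0.17 ]
tin_a [298. 210.] 0.48 [ 0.605 -0.055]
tin_a [229. 179.] 0.48 [0.687 0.117]
holder_a [297. 274.] 0.86 [ 0.445 -0.047]
garage [173. 236.] 0.65 [0.546 0.257]
cover_edge [107. 230.] 0.97 [0.565 0.422]
cover_edge [419. 300.] 0.48 [ 0.374 -0.344]
loupe [336. 279.] 0.61 [ 0.43  -0.141]
loupe [107. 226.] 0.57 [0.574 0.422]
stand [352. 192.] 0.69 [ 0.648 -0.193]
tweezers [400. 246.] 0.6 [ 0.509 -0.307]
tweezers [156. 204.] 0.33 [0.626 0.302]
tweezers [106. 224.] 0.25 [0.58  0.424]
oil [212. 146.] 0.47 [0.774 0.162]
blower [415. 300.] 0.96 [ 0.375 -0.335]
scene 43.407581194296114 (array([ 1.36360148, -0.07246373,  1.01594108]), array([-0.63175408,  0.07638649, -0.77144689]))
tin_a [326. 257.] 0.84 [0.686 0.115]
tin_a [253. 233.] 0.78 [ 0.593 -0.045]
tin_a [205. 228.] 0.76 [ 0.565 -0.16 ]
tin_a [278. 258.] 0.58 [0.674 0.005]
tin_a [423. 145.] 0.51 [0.354 0.449]
holder_a [245. 187.] 0.66 [ 0.442 -0.0
[... 478 characters left out ...]
42]
{'time_s': 1.2, 'q': array([-1.12300970e+00,  4.23088546e-01,  1.62991659e+00,  9.78997641e-06,
        1.08859971e+00, -1.89742586e-02]), 'qvel': array([-0.00165489,  0.00155465, -0.00133662, -0.00064658,  0.0001221 ,
       -0.00020184]), 'joint_efforts': array([-2.11793285e-04, -5.57357490e+01, -2.82142818e+01, -4.85841895e-05,
        7.14728048e-04, -7.58253151e-06]), 'tool_pos': array([ 0.28127639, -0.55810163,  0.23131969]), 'ee_rot': array([ 9.72890693e-01,  2.31265430e-01,  2.94116655e-06, -6.87614168e-06]), 'wrist_force': array([ 0.17550721, -0.54655498, -0.36283685]), 'moment': array([-0.00039213, -0.02099151,  0.0337928 ]), 'grip_force': 0.0, 'width': 1.00436663139543} 0.0187
```

View pics/top.png

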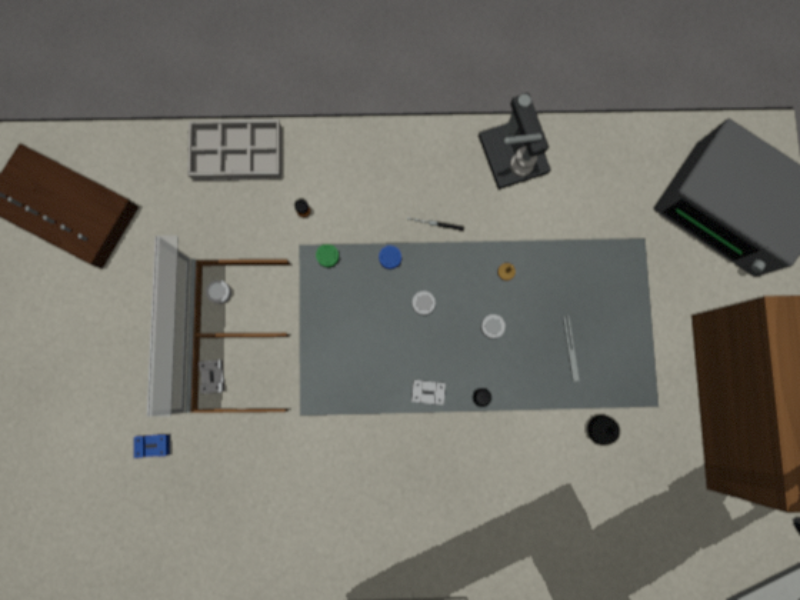

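View pics/scene.png

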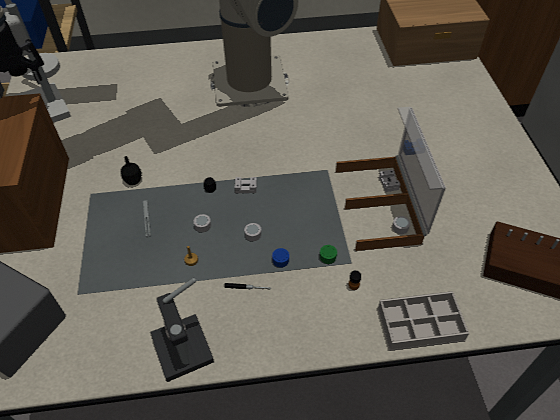

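Two silver tins lie at (423,302) and (493,326) in the 800 px top view. The tins at (390,257) and (328,256) are blue and green look-alikes, so they're not meant. The silver holder out on the bench is at (429,392), and the blue one at (152,446) isn't meant. The box mouth faces −y. The tin's bay is the far one (home tin at 220,291) and the holder's bay the near one (211,377). Next I'll confirm this in a crop and measure.

```bash
python3 - <<'E'
from h import *
im=cv2.resize(cv2.imread("pics/top.png"),(560,420))
cv2.imwrite("pics/crop.png",cv2.resize(cv2.imread("pics/top.png")[220:430,140:540],(800,420),interpolation=cv2.INTER_CUBIC))
g=cv2.imread("pics/top.png"); s=.7
for n,(x0,y0,x1,y1) in dict(t1=(400,280,450,325),t2=(470,305,520,350),h=(405,370,455,415)).items():
    sub=g[y0:y1,x0:x1]; m=(sub.min(2)>130).astype('uint8')
    k,l,st,ce=cv2.connectedComponentsWithStats(m); i=1+st[1:,4].argmax()
    rc=cv2.minAreaRect(np.argwhere(l==i)[:,::-1].astype(np.float32))
    c=(np.array(rc[0])+[x0+.5,y0+.5])*s
    print(n,st[i],rc,np.round(onz("top",c,.022),4))
for n,p,z in [("backN",(197,262),.036),("backR",(195,410),.036),("fN",(290,262),.036),("fM",(289,335),.036),("fR",(289,409),.036),("home",(219,292),.022),("hhome",(211,377),.022)]:
    print(n,np.round(onz("top",(np.array(p)+.5)*s,z),4))
# cover edge: intersect rays from two cams
(o1,d1),(o2,d2)=ray("top",(107,230)),ray("scene",(426,145))
A=np.stack([d1,-d2],1); t=np.linalg.lstsq(A,o2-o1,rcond=None)[0]; print(o1+t[0]*d1,o2+t[1]*d2)
E
```

```text
t1 [ 12  11  23  23 407] ((23.500001907348633, 22.0), (21.920310974121094, 21.92030906677246), 45.0) [ 0.5965 -0.0495]
t2 [ 12   9  23  24 411] ((23.25, 20.75), (22.62741470336914, 21.92030906677246), 45.0) [ 0.5527 -0.1681]
h [  7  10  33  25 601] ((23.36153793334961, 22.10769271850586), (32.24903106689453, 21.706079483032227), 7.125016689300537) [ 0.4427 -0.0529]
backN [0.672  0.3359]
backR [0.4228 0.3348]
fN [0.6686 0.1777]
fM [0.5435 0.1797]
fR [0.4206 0.18  ]
home [0.6216 0.3014]
hhome [0.4768 0.3129]
[0.54384023 0.35468961 0.18857728] [0.5444453  0.35862574 0.19003164]
```

View pics/crop.png

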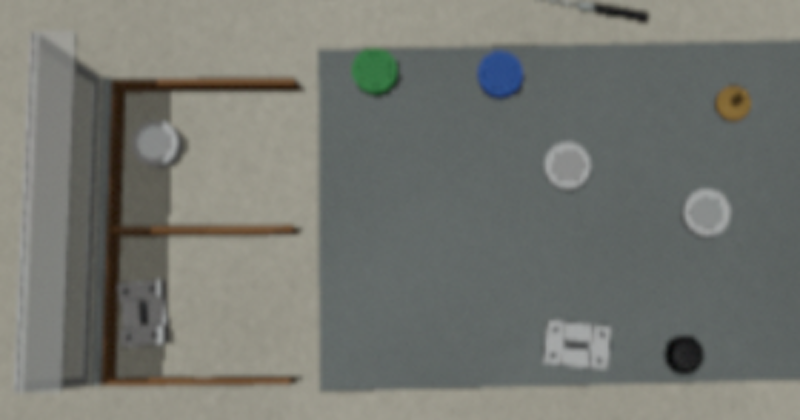

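The crop confirms it: two silver tins at crop (568,165) and (707,212), the silver holder at (577,345), and the coloured tins are separate. I'll push with half-open fingers so each tin nests between them.

```bash
cat >> h.py <<'E'
def quat(a): return [np.cos(a/2),np.sin(a/2),0,0]
def push(c,g,off,z=.007,v=.12):
    c,g=np.array(c),np.array(g); u=(g-c)/np.linalg.norm(g-c); q=quat(np.arctan2(u[1],u[0]))
    P=lambda p,z:[*p,z]
    s=c-u*(off+.011)
    r.reach(P(s,.12),q); r.move_l(P(s,z),v=.2)
    f0=r.observe()["wrist_force"]
    r.move_l(P(g-u*off,z),v=v)
    o=r.observe(); print("end",np.round(o["tool_pos"],4),"dF",np.round(o["wrist_force"]-f0,1),"t",o["time_s"])
    b=g-u*off; e=b-u*max(.02,(b[1]-.10)/u[1])
    r.move_l(P(e,z),v=.25); r.move_l(P(e,.12),v=.3)
E
python3 - <<'E'
from h import *
r.grip(.28); print(r.observe()["width"],r.observe()["time_s"])
push((.5965,-.0495),(.632,.255),.027)
cv2.imwrite("pics/t1.png",r.capture("top")); print(r.observe()["time_s"])
E
```

```text
0.27800547248797247 1.8167
end [0.6289 0.2278 0.007 ] dF [-0.6  0.2  0.2] t 7.4
8.6417
```

View pics/t1.png

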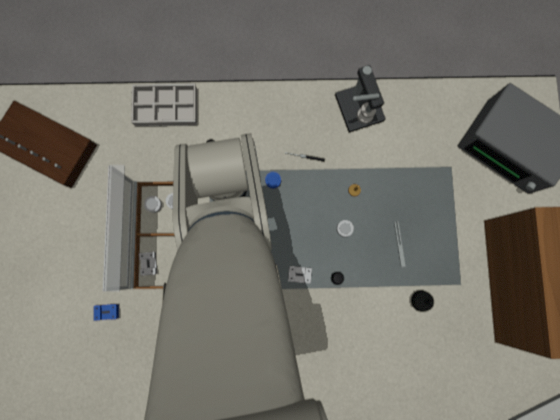

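Tin 1 has entered the far bay (visible at 172,201). Next are tin 2 and the holder.

```bash
sed -i 's/off,z=.007,v=.12/off,z=.007,v=.12,gap=.011/; s/off+.011/off+gap/' h.py; python3 - <<'E'
from h import *
print("loupe",onz("top",np.array((482.5,397.5))*.7,.03))
push((.5527,-.1681),(.595,.228),.027)
push((.4427,-.0529),(.475,.228),.038,gap=.008)
q=quat(np.pi/2); r.reach([.45,-.1,.2],q)
cv2.imwrite("pics/t2.png",cv2.resize(r.capture("top")[120:320,80:380],(800,533))); print(r.observe()["time_s"])
E
```

```text
loupe [ 0.4323667  -0.14205283]
end [0.5921 0.201  0.007 ] dF [ 0.8  1.1 -0.2] t 14.1083
end [0.4707 0.1899 0.007 ] dF [ 0.6 -0.6 -0.8] t 19.45
21.4083
```

View pics/t2.png

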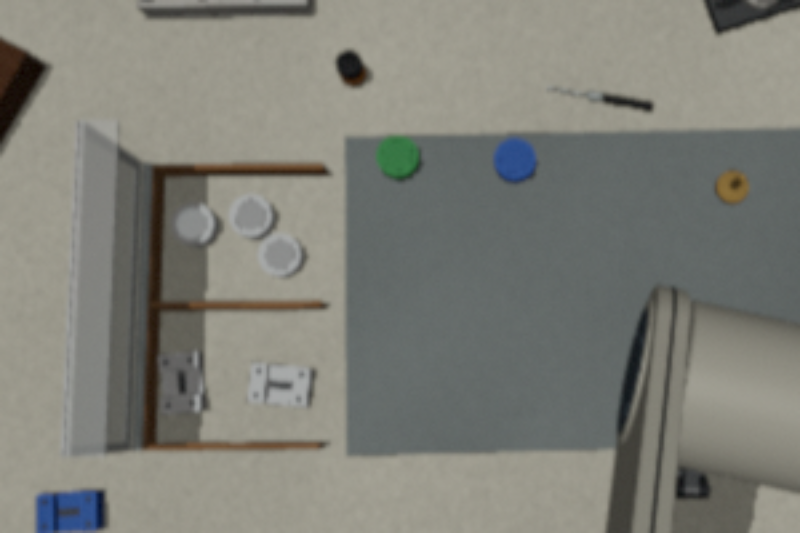

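The picture shows all three tins in the upper bay at (196,224), (251,215) and (281,254), and both holders in the lower bay at (183,383) and (282,385). All are clear of the mouth line at about x=325, and the cover is upright. Now I'll shut the cover from behind with closed fingers.

```bash
python3 - <<'E'
from h import *
q=quat(np.pi/2); hy,hz,s=.339,.036,.125
r.reach([.45,.0,.32],q); r.grip(0.)
r.reach([.544,.44,.32],q); r.move_l([.544,.44,.163],v=.2)
f0=r.observe()["wrist_force"]
for th in [1.57,1.4,1.2,1.0,.8,.6,.4,.25,.12]:
    y=hy-s*np.cos(th)+.007*np.sin(th)+.011; z=hz+s*np.sin(th)+.007*np.cos(th)
    hit=r.move_l([.544,y,z],v=.08,contact_N=70)
    o=r.observe(); print(th,hit,np.round(o["tool_pos"],3),np.round(o["wrist_force"]-f0,1),round(o["time_s"],1))
    if hit: break
else:
    hit=r.move_l([.544,y-.005,.038],v=.04,contact_N=35)
    o=r.observe(); print(hit,np.round(o["tool_pos"],4),np.round(o["wrist_force"]-f0,1),o["time_s"])
E
```

```text
1.57 False [0.544 0.357 0.161] [0.1 0.2 0.8] 26.2
1.4 False [0.544 0.335 0.16 ] [-0.5  0.  -0.6] 26.6
1.2 False [0.544 0.31  0.155] [-0.6  0.3  0.5] 27.1
1.0 False [0.544 0.288 0.145] [ 0.3 -0.   0.5] 27.5
0.8 False [0.544 0.267 0.13 ] [-0.3 -0.1 -0.2] 28.0
0.6 False [0.544 0.25  0.112] [0.5 0.6 0.4] 28.5
0.4 False [0.544 0.237 0.09 ] [ 0.6 -0.  -0.2] 28.9
0.25 False [0.544 0.23  0.073] [0.7 0.6 0.2] 29.3
0.12 False [0.543 0.226 0.057] [0.9 0.1 0.3] 29.6
True [0.5443 0.2229 0.0419] [-3.8  0.6 13.1] 30.125
```

```bash
python3 - <<'E'
from h import *
p=r.observe()["tool_pos"]
hit=r.move_l([p[0],p[1],.036],v=.03,contact_N=40)
o=r.observe(); print(hit,np.round(o["tool_pos"],4),np.round(o["wrist_force"],1))
r.move_l([p[0],p[1],.25],v=.2); r.reach([.4,-.15,.3],quat(np.pi/2))
a=r.capture("scene")[120:300,260:500]; b=r.capture("top")[140:320,80:320]
cv2.imwrite("pics/fin.png",cv2.resize(np.vstack([a,b]),(800,600)) if 0 else cv2.resize(np.hstack([a,b]),(800,300),interpolation=cv2.INTER_CUBIC)); print(r.observe()["time_s"])
E
```

```text
True [0.5444 0.2229 0.0419] [-5.5 -2.  16.5]
33.1167
```

View pics/fin.png

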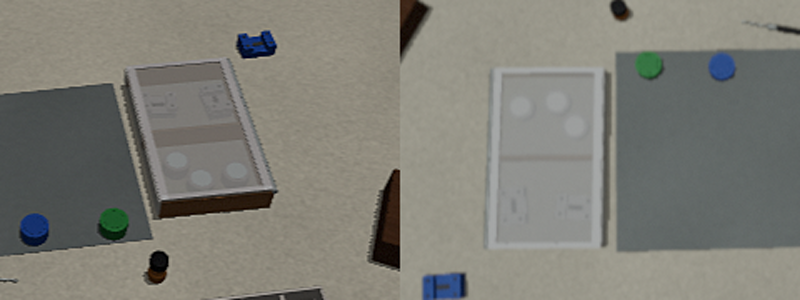

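The cover lies flat on the walls with all three tins and both holders visible beneath it, and the arm is clear.

```bash
python3 -c "
from station import r
print(r.hand_in())"
```

```text
the job is handed in; nothing more can be done
None
```

I pushed both tins and the holder flat into their matching bays and shut the cover, then handed the job in at about 33 s of the 72 s allowed; the hand-in gave no verdict, but the last pictures show everything in place.

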